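Pack the cheese box for the night

ROBOT

A 6-joint arm with a two-finger parallel gripper is mounted at the origin on the work surface. World frame = base frame: x ahead of the robot, y to its left, z up, the work surface at z = 0. Lengths are in m, angles in rad, forces in N, time in s.
With the tool pointing down it reaches from about 0.25 to 0.775 m from the base axis. Payload 4 kg.
Tool frame: the origin (TCP) lies at the very end of the fingers, on their centre line; the grasp point (between the pads) lies 19 mm behind it; y points along the fingers, x is the direction in which the jaws open and shut, and the axes are right-handed (so a half turn about y gives the same grasp; the last joint's range is limited). The gripper opens to 94 mm and grips with 3 to 60 N. Pads are 16 mm wide; open, the fingers measure 119 mm over their backs; the gripper's body (75 mm by 177 mm) begins 78 mm behind the grasp point.
Start: joints at [-1.233, 0.087, 1.371, -0, 1.684, -0.103], TCP at [0.235, -0.497, 0.206] pointing down, gripper open.
Joint ranges: [-3.1, 3.1], [-0.76, 2.03], [0.27, 2.55], [-1.08, 4.22], [0.17, 2.65], [-2.57, 2.57]. Speed limits (rad/s): [2.79, 2.79, 3.14, 3.14, 3.14, 3.14].

INTERFACE

Orientations are given as [roll, pitch, yaw] about the fixed x, y, z axes, in that order (R = Rz(yaw) Ry(pitch) Rx(roll)).
In Python, from bench import robot gives the robot as it stands.
- The arm moves only by the shell command python3 -m handwheel 'ROWS' [OPENING]. ROWS is JSON, a list of rows, each an object with "delta_pos": the shift along the tool's x, y, z in mm, a list of three; "yaw": the turn about the tool's y in rad. A call has 1 to 12 rows; each row is the pose to reach, as a shift and turn from the pose commanded when the call began, along the tool's axes at that moment; what a row does not reach only later rows make up. A row lasts 1/10 s, in which the tool goes at most 50 mm and 8.59 degrees, less where a joint would pass 70% of its speed; a pose out of reach is approached as far as the arm can. A call with a gripper value outside its range is refused whole. OPENING is the closure in counts, from 0 (fully open) to 255 (shut), set as the call begins (- or left out, the last holds). The fingers move at their own pace and stop on an object; the grip force is fixed at half the most. Time passes only in rows, so rows that repeat a pose let the fingers close. It gives the time, the measured TCP pose, the force and the opening at its end, in the units of the state.
- robot.get_obs(): the state, without advancing time (a new reading comes with each control period).
- robot.snapshot(name): name is "scene" or "top" or "wrist"; returns a dict with "image" (480x640x3 uint8, red, green, blue), "fx", "fy", "cx", "cy" (pixels), "rvec" (rotation vector, rad) and "tvec" (3), from world to camera coordinates, as OpenCV has them. Camera axes: x right, y down, z forward; pixel columns grow to the right and rows downward; lengths in m; the calibration is good to about 2 mm. The wrist camera is an equidistant fisheye: a pixel r from the principal point sees the ray r / f radians off the axis. A picture is of the moment at which its call begins. There is no depth.
- robot.close_job(): hands the job in, once; it reports no verdict.
The state is a dict: "time": time; "joint_positions": joint angles; "qvel": joint speeds; "joint_torque": joint torques, N m; "tool_pos": TCP position; "ee_rot": TCP orientation; "wrist_force": force on the tool from outside, world axes, zero at the start; "wrist_torque": the same for the moment, N m; "width": finger opening in m.
Only numpy, scipy, OpenCV 4.12 (cv2) and the standard library are available. Lean on these libraries where they do the work, as an engineer would, in place of code of your own. Each camera call takes 0.05 s, during which the arm holds its last target.

TASK

Pack up the cheese box: tip the tall block of cheese standing in it over onto its side so that the lid will clear it, then take the small round cheese from the counter and set it down upright, without dropping it, on the box's floor beside the block. Then swing the lid down and press its front edge against the seal until the spring catch snaps over it; leave the slab, the honey jar and the basket where they are.

Things in the scene. Friction and masses are not known exactly. Their poses are not given: they have to be found in the camera images.
- box: White shallow cheese box, fixed, 310 (its x) x 400 (its y) mm, rim 102 mm high, walls and floor 12 mm, inside 286 x 376 mm. Origin: centre of its underside, z up. Its front (catch side) is its -x and looks to the robot's left (world +y, within 20 degrees); the lid's hinge is along its back, +x. A black seal 10 mm wide stands 14 mm above the rim: its top is 116 mm above the counter.
- box_floor (a point): Centre of the box's inner floor, 12 mm above the counter, axes as the box's.
- lid (a joint): Angle of the lid: 0 fully shut (hard stop), grows as it opens; 0.88 is as far as its stays let it go. It starts part open, leaning forward over the inside of the box, so a hand comes in below it from the front (the catch side), tilted. The hinge is sprung and stiff: it balances the lid, which stays where it is left, and about 1 N at the front edge moves it. Lowered but not caught, it rests on catch or seal at 0.02 to 0.05; caught, at about 0.005.
- lid_hinge (a point): Middle of the lid's hinge line (along the box's y), 161 mm behind the box's centre and 109 mm above the counter; turns with the lid. The lid's underside lies in the plane through the hinge line; the lid reaches 316 mm from it, is 400 mm wide, and has a clear panel in a grey frame 18 mm thick.
- lid_front (a point): The place to press: middle of the lid's grey front rail (40 mm wide, 400 mm long) on its outer (upper) face, 296 mm from the hinge line and 18 mm above the lid's underside; its x axis points along the lid to the hinge, z out of the outer face. In the last 7 mm the seal and the catch resist: 10 to 20 N here, and the catch snaps over the lid's lip just before the hard stop.
- catch (a joint): Angle of the steel spring catch, 60 mm wide, at the middle of the box's front: 0 at rest, grows as its top is pushed outward (to the box's -x). The lid's lip pushes it out to about 0.09 on the way down; it springs back to 0 over the lip. Its top stands 140 mm above the counter, 172 to 178 mm in front of the box's centre.
- block_mid (a point): Centre of the tall block of blue-veined cheese, 75 mm (its x) x 85 mm (its y) x 150 mm tall (its z), about 0.95 kg, with grey wax paper on its top; it stands on end on the box's floor near the front wall, its x axis within about 7 degrees of the box's x; there is room for it to fall to the back, towards the hinge. Pushed low it slides, pushed near the top it tips (past about 27 degrees it falls by itself).
- truckle_mid (a point): Centre (half-way up) of the small round ash-grey cheese, an upright cylinder 56 mm in diameter and 66 mm high, about 0.17 kg, standing on the counter in front of the box's catch side, 110 to 250 mm from the slab.
- slab_mid (a point): Bystander: centre of a flat slab of blue-veined cheese with grey wax paper on top, 115 (its x) x 70 (its y) x 45 mm high, on the counter in front of the box's catch side.
- honey: Bystander: jar of honey 72 mm in diameter and 95 mm high, on the counter behind the box; origin at the centre of its underside.
- basket: Bystander: round wicker basket behind the box, 190 mm across and 75 mm high, heaped with round grey cheeses, with an arched handle 180 mm high; origin at the centre of its underside.
Things that resemble listed ones, but are neither listed nor needed, are in the scene too. Leave any pink or purple look-alike of the part that bears truckle_mid alone.

How it is judged:
By the outcome, as a careful person would: the job done as asked, in the order asked, and still so for the second after the job is handed in, with the robot touching nothing.
It also fails if it takes over 64 s, if anything falls off the work surface, if the arm or the gripper's body presses on something with over 40 N, if the wrist force passes 120 N, or if a joint passes its speed limit or range.

## Working session

There is one attempt and no reset: what is moved stays moved. The work goes in short steps, Python scripts to look and compute and a shell command to move; the robot and the scene stay as the last step left them, time stands still between calls to the robot, and variables do not carry over. Pictures are saved under pics/ and viewed, and the job is handed in when it is done.

```bash
ls; mkdir -p pics
python3 - <<'E'
from bench import robot
import cv2,pickle
print(robot.get_obs())
for n in ["scene","top","wrist"]:
    s=robot.snapshot(n); cv2.imwrite(f"pics/{n}0.png",s["image"][:,:,::-1]); pickle.dump(s,open(f"{n}0.pkl","wb"))
    print(n,s["fx"],s["cx"],s["cy"],s["rvec"],s["tvec"])
E
```

```text
pics
{'time': 0.0, 'joint_positions': array([-1.23312188e+00,  8.79601578e-02,  1.37227010e+00, -3.82177635e-05,
        1.68356552e+00, -1.03134436e-01]), 'qvel': array([ 6.22750916e-04, -4.24201166e-05,  1.36696154e-03,  8.58200819e-04,
       -1.50878744e-03, -2.03841199e-04]), 'joint_torque': array([ 7.56349054e-04, -3.40186501e+01, -3.02423859e+01,  7.17993896e-02,
        3.31095478e-02, -1.72696127e-04]), 'tool_pos': array([ 0.23445314, -0.49691951,  0.20429331]), 'ee_rot': array([-1.57060729,  0.00219533, -1.1299915 ]), 'wrist_force': array([ 0.48339651, -0.03137624, -0.45674197]), 'wrist_torque': array([-0.03694882,  0.03534598, -0.01700023]), 'width': 0.09416430673879811}
scene 542.8939456008846 317.68516961919755 232.39097023725486 [ 1.78242068  2.30823397 -0.39230802] [ 0.17445453 -0.46449905  1.63157362]
top 476.6528900158229 318.89765530367146 230.6429514678005 [ 2.10272009 -2.0944395   0.23015089] [-0.0150645   0.59125615  1.00732064]
wrist 371.64829954431775 316.3127106979069 242.6842632732004 [-2.47123694  1.56597857  0.199833  ] [-0.54944679 -0.02526872  0.39080614]
```

View pics/scene0.png

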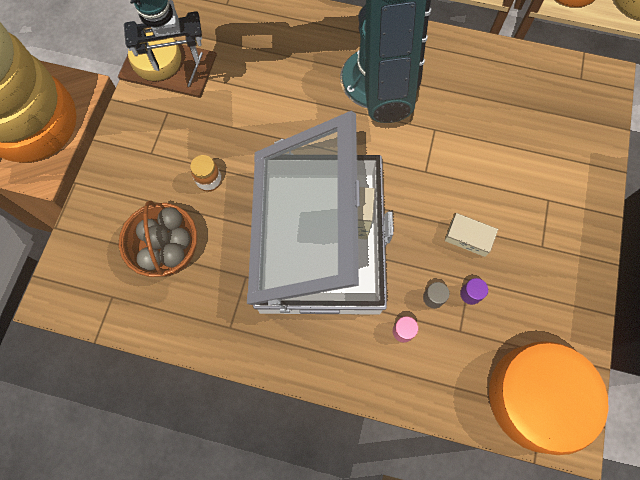

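View pics/top0.png

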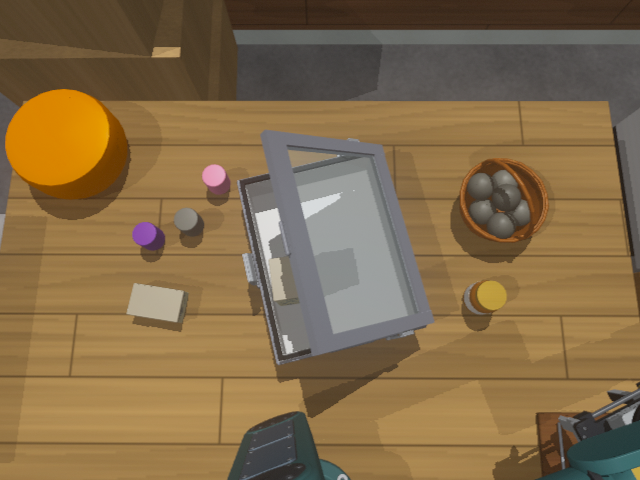

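View pics/wrist0.png

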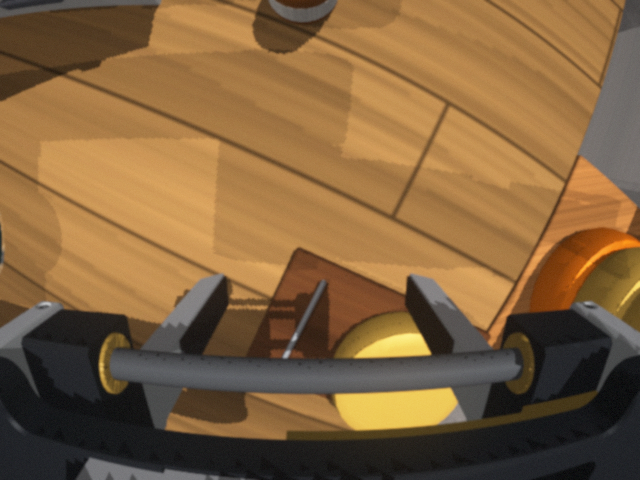

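The grey cheese at top (187,221) and scene (436,293) fits truckle_mid, since it is ash-grey. The look-alikes are purple at top (148,236) and pink at top (215,180). I'll enlarge to confirm and to read off the box features.

Run:
```python
import cv2,pickle
t=pickle.load(open("top0.pkl","rb"))["image"][:,:,::-1]
s=pickle.load(open("scene0.pkl","rb"))["image"][:,:,::-1]
cv2.imwrite("pics/t_a.png",cv2.resize(t[120:370,230:440],None,fx=2.4*1,fy=2.4,interpolation=cv2.INTER_CUBIC))
cv2.imwrite("pics/t_b.png",cv2.resize(t[150:340,110:270],None,fx=3,fy=3,interpolation=cv2.INTER_CUBIC))
cv2.imwrite("pics/s_a.png",cv2.resize(s[105:325,240:400],None,fx=2.7,fy=2.7,interpolation=cv2.INTER_CUBIC))
```

```text
(no output)
```

View pics/t_a.png

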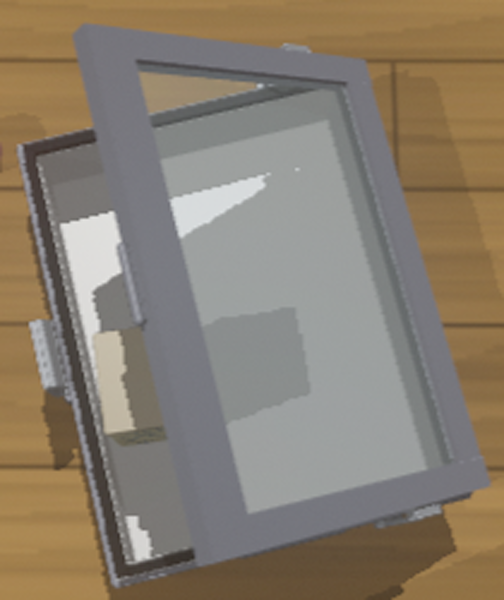

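View pics/t_b.png

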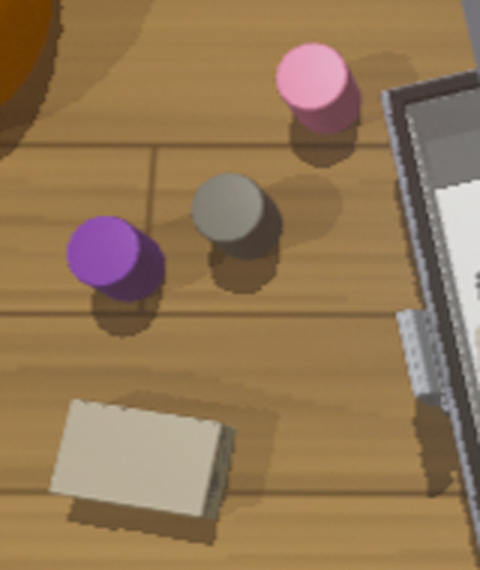

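View pics/s_a.png

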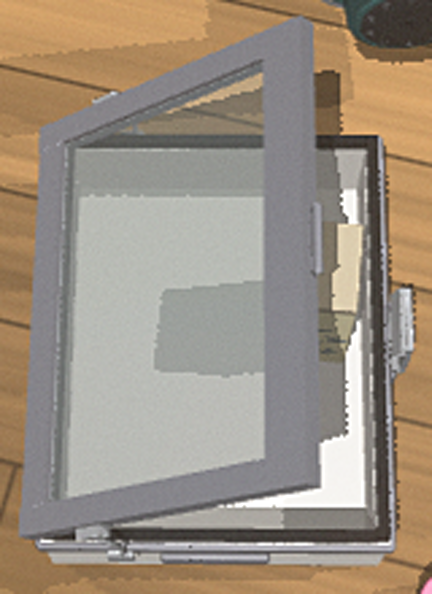

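```bash
cat > h.py <<'E'
import numpy as np,cv2,pickle
from scipy.optimize import least_squares
def load(n): return pickle.load(open(n+".pkl","rb"))
def K(s): return np.array([[s["fx"],0,s["cx"]],[0,s["fy"],s["cy"]],[0,0,1.]])
def proj(s,P): return cv2.projectPoints(np.array(P,float).reshape(-1,1,3),np.array(s["rvec"],float),np.array(s["tvec"],float),K(s),None)[0].reshape(-1,2)
def back(s,uv,z):
    R=cv2.Rodrigues(np.array(s["rvec"],float))[0];c=-R.T@np.array(s["tvec"],float).ravel()
    d=R.T@np.linalg.inv(K(s))@np.array([uv[0],uv[1],1.]);return c+d*(z-c[2])/d[2]
def box2w(b,P):
    P=np.atleast_2d(np.array(P,float));c,s=np.cos(b[2]),np.sin(b[2])
    return np.c_[b[0]+c*P[:,0]-s*P[:,1],b[1]+s*P[:,0]+c*P[:,1],P[:,2]]
def w2box(b,P):
    P=np.atleast_2d(np.array(P,float));c,s=np.cos(b[2]),np.sin(b[2]);x=P[:,0]-b[0];y=P[:,1]-b[1]
    return np.c_[c*x+s*y,-s*x+c*y,P[:,2]]
def lidpt(th,s,y,h): return [.161-s*np.cos(th)+0*h+h*np.sin(th),y,.109+s*np.sin(th)+h*np.cos(th)]
E
python3 - <<'E'
from h import *
t=load("top0");s=load("scene0")
# box +y: front -x looks world +y => box x = world -y, box y = world +x
pl=[(-.155,.2,.102),(-.155,-.2,.102)]
ut=[(238.3,181.7),(277.9,363.7),(262.5,131.7),(315.4,354),(382,145),(432.9,323.3)]
us=[(381.9,155.7),(385.2,308),(354.8,111.7),(358.5,285.4)]
def pts(p):
    th=p[3]
    return box2w(p,pl+[lidpt(th,.316,.2,.018),lidpt(th,.316,-.2,.018),lidpt(th,0,.2,.018),lidpt(th,0,-.2,.018)])
def f(p):
    P=pts(p); a=proj(t,P)-ut
    b=proj(s,P[[1,0,3,2]])-us
    return np.r_[a.ravel(),b.ravel()]
r=least_squares(f,[.45,0,-1.5,.6],loss="soft_l1")
print(r.x,np.round(r.fun.reshape(-1,2),1))
np.save("box.npy",r.x)
b=r.x
# truckle: top centre 66mm
print("truckle top",back(t,(110+228/3,150+208/3),.066))
for n,uv in [("t",(436.5,287))]: print("sc",back(s,uv,.066))
print("slab",back(t,(110+138/3,150+458/3),.045))
th=b[3];print("lidfront box",lidpt(th,.316,0,0),lidpt(th,.316,0,.018))
# block top corners top view
for c in [(95,335),(108,435),(148,430),(165,428)]:
    uv=(230+c[0]/2.4,120+c[1]/2.4);print(c,w2box(b,back(t,uv,.162)))
for c in [(363,225),(356,322),(340,222),(320,310)]:
    uv=(240+c[0]/2.7,105+c[1]/2.7);print("sc",c,w2box(b,back(s,uv,.162)))
print(proj(s,[[0,0,0]]),proj(t,[[0,0,0]]))
E
```

```text
[ 0.53849616 -0.03107267 -1.32653073  0.67974389] [[-0.  -0.1]
 [-0.6 -1.8]
 [-0.8 -0.2]
 [-1.2  1.5]
 [-1.2  0. ]
 [ 0.  -0.4]
 [-1.8  0.8]
 [-0.8 -1.4]
 [-0.7 -0.2]
 [-2.5 -0.8]]
truckle top [0.61697317 0.28948586 0.066     ]
sc [0.60605844 0.28514214 0.066     ]
slab [0.43048248 0.34982492 0.045     ]
lidfront box [np.float64(-0.08476385990401561), 0, np.float64(0.3076356593491697)] [np.float64(-0.07344917044741733), 0, np.float64(0.3216348665588921)]
(95, 335) [[-0.12067483 -0.00020959  0.162     ]]
(108, 435) [[-0.12818973 -0.08446851  0.162     ]]
(148, 430) [[-0.09514825 -0.08833313  0.162     ]]
(165, 428) [[-0.08111443 -0.09007734  0.162     ]]
sc (363, 225) [[-0.13181164 -0.08198068  0.162     ]]
sc (356, 322) [[-0.12351251  0.01223186  0.162     ]]
sc (340, 222) [[-0.11089004 -0.08475148  0.162     ]]
sc (320, 310) [[-0.09157959  0.0011553   0.162     ]]
[[375.73361333  77.83237901]] [[311.76929971 510.41876532]]
```

The grey one is truckle_mid: it is ash-grey, at about (0.612, 0.288), and not the purple or pink one. The box fit is good. The lid is at about 0.68, with its front edge at box x≈-0.085, so I'll open it further first. To do that I lift, then cross over it.

```bash
cat > plan.py <<'E'
# usage: plan.py bx by z jawyaw_in_box(rad)  [w for world]; prints tool-axis delta from measured pose
import sys; from h import *; from bench import robot
b=np.load("box.npy"); o=robot.get_obs()
a=[float(v) for v in sys.argv[1:5]]
if len(sys.argv)>5: P=np.array(a[:3])
else: P=box2w(b,[a[:3]])[0]
from scipy.spatial.transform import Rotation as Ro
R=Ro.from_euler("xyz",o["ee_rot"]).as_matrix()
d=R.T@(P-o["tool_pos"])*1000
yaw=np.arctan2(R[1,0],R[0,0]); ty=b[2]+np.pi/2+a[3]
print("cur box",w2box(b,o["tool_pos"]).round(4),"yaw rel",round(yaw-b[2]-np.pi/2,3),"t",round(o["time"],2),"F",np.round(o["wrist_force"],1),"w",round(o["width"],4),"q",np.round(o["joint_positions"],2))
print("delta",d.round(1),"yawrow",round(-(ty-yaw),3),"dist",np.linalg.norm(d).round(0),"world",P.round(3))
E
python3 -m handwheel '[{"delta_pos":[0,-50,0],"yaw":0},{"delta_pos":[0,-100,0],"yaw":0},{"delta_pos":[0,-150,0],"yaw":0},{"delta_pos":[0,-200,0],"yaw":0},{"delta_pos":[0,-230,0],"yaw":0},{"delta_pos":[0,-230,0],"yaw":0}]' 255
python3 plan.py -0.16 -0.043 0.43 0
```

```text
time: 0.75
tool_pos: [0.2349, -0.498, 0.4411]
ee_rot: [-1.572, -0.01, -1.13]
wrist_force: [0.5, 0.3, 0.3]
width: 0.0495
cur box [[ 0.3796 -0.4075  0.4411]] yaw rel -1.374 t 0.75 F [0.5 0.3 0.3] w 0.0495 q [-1.23  0.16  0.81  0.    2.15 -0.1 ]
delta [-458.1    5.9  462.9] yawrow -1.374 dist 651.0 world [0.458 0.114 0.43 ]
```

```bash
python3 -m handwheel '[{"delta_pos":[-33,0,33],"yaw":-0.12},{"delta_pos":[-66,0,66],"yaw":-0.24},{"delta_pos":[-99,0,99],"yaw":-0.36},{"delta_pos":[-132,0,132],"yaw":-0.48},{"delta_pos":[-165,0,165],"yaw":-0.6},{"delta_pos":[-198,0,198],"yaw":-0.72},{"delta_pos":[-231,0,231],"yaw":-0.84},{"delta_pos":[-264,0,264],"yaw":-0.96},{"delta_pos":[-297,0,297],"yaw":-1.08},{"delta_pos":[-330,0,330],"yaw":-1.2},{"delta_pos":[-363,0,363],"yaw":-1.32},{"delta_pos":[-396,0,396],"yaw":-1.374}]'
python3 plan.py -0.16 -0.043 0.43 0
```

```text
time: 1.95
tool_pos: [0.4238, 0.0317, 0.4336]
ee_rot: [-1.57, 0.002, 0.247]
wrist_force: [0.0, -1.0, -0.1]
width: 0.0009
cur box [[-0.0886 -0.0961  0.4336]] yaw rel 0.003 t 1.95 F [ 0.  -1.  -0.1] w 0.0009 q [-0.06 -0.12  1.12 -0.    2.15 -0.31]
delta [53.3  3.5 71.2] yawrow 0.003 dist 89.0 world [0.458 0.114 0.43 ]
```

```bash
python3 -m handwheel '[{"delta_pos":[25,0,35],"yaw":0},{"delta_pos":[53,0,72],"yaw":0},{"delta_pos":[53,50,72],"yaw":0},{"delta_pos":[53,100,72],"yaw":0},{"delta_pos":[53,150,72],"yaw":0},{"delta_pos":[53,162,72],"yaw":0},{"delta_pos":[53,162,72],"yaw":0}]'
python3 plan.py -0.055 -0.043 0.27 0
python3 - <<'E'
from bench import robot
import cv2,pickle
for n in ["scene","top"]:
    s=robot.snapshot(n); cv2.imwrite(f"pics/{n}1.png",s["image"][:,:,::-1]); pickle.dump(s,open(f"{n}1.pkl","wb"))
E
```

```text
time: 2.65
tool_pos: [0.4563, 0.1121, 0.2703]
ee_rot: [-1.57, 0.007, 0.244]
wrist_force: [0.1, -1.0, 0.5]
width: 0.0006
cur box [[-0.1588 -0.0451  0.2703]] yaw rel -0.0 t 2.65 F [ 0.1 -1.   0.5] w 0.0006 q [ 0.12 -0.09  1.42 -0.    1.82 -0.12]
delta [   2.1    0.2 -103.8] yawrow -0.0 dist 104.0 world [0.483 0.012 0.27 ]
```

View pics/scene1.png

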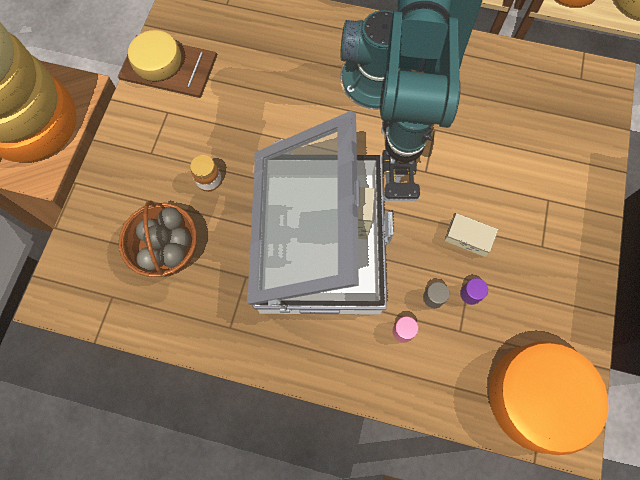

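View pics/top1.png

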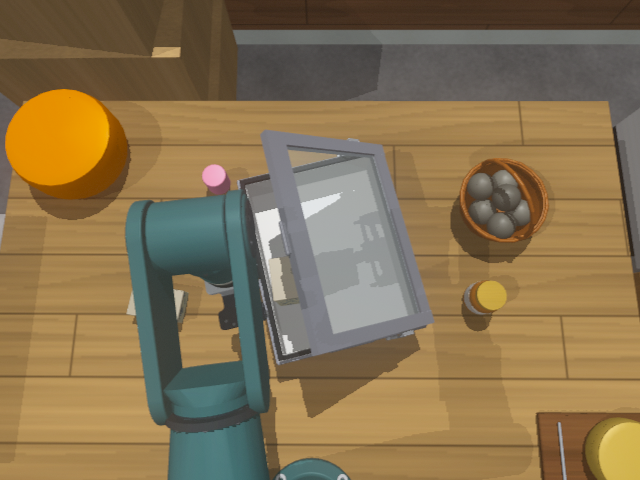

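```bash
python3 -m handwheel '[{"delta_pos":[0,0,-20],"yaw":0},{"delta_pos":[0,0,-40],"yaw":0},{"delta_pos":[0,0,-55],"yaw":0},{"delta_pos":[0,0,-65],"yaw":0},{"delta_pos":[0,0,-75],"yaw":0},{"delta_pos":[0,0,-80],"yaw":0}]'
python3 plan.py -0.055 -0.043 0.27 0
python3 - <<'E'
from bench import robot
import cv2,pickle
for n in ["scene"]:
    s=robot.snapshot(n); cv2.imwrite(f"pics/{n}2.png",s["image"][:,:,::-1]); pickle.dump(s,open(f"{n}2.pkl","wb"))
E
```

```text
time: 3.35
tool_pos: [0.477, 0.0393, 0.2784]
ee_rot: [-1.561, -0.006, 0.249]
wrist_force: [-8.2, 18.5, 16.1]
width: 0.0005
cur box [[-0.0831 -0.0426  0.2784]] yaw rel 0.004 t 3.35 F [-8.2 18.5 16.1] w 0.0005 q [-0.04 -0.08  1.39  0.01  1.82 -0.29]
delta [ -0.5   8.1 -28.2] yawrow 0.004 dist 29.0 world [0.483 0.012 0.27 ]
```

View pics/scene2.png

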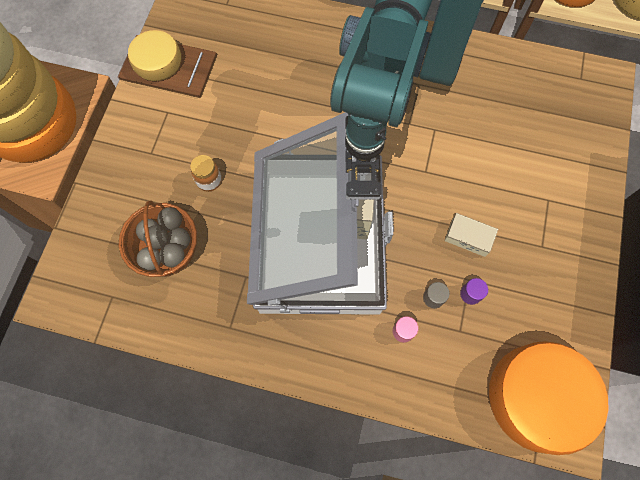

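Pushing straight back jams on friction: 20 N sideways with the finger dragged up. I'll follow the lid's arc, moving up and back together.

```bash
python3 -m handwheel '[{"delta_pos":[0,-8,0],"yaw":0},{"delta_pos":[0,-15,-4],"yaw":0},{"delta_pos":[0,-22,-10],"yaw":0},{"delta_pos":[0,-29,-16],"yaw":0},{"delta_pos":[0,-36,-23],"yaw":0},{"delta_pos":[0,-42,-30],"yaw":0},{"delta_pos":[0,-42,-30],"yaw":0}]'
python3 plan.py -0.055 -0.043 0.31 0
python3 - <<'E'
from bench import robot
import cv2,pickle
for n in ["scene"]:
    s=robot.snapshot(n); cv2.imwrite(f"pics/{n}3.png",s["image"][:,:,::-1]); pickle.dump(s,open(f"{n}3.pkl","wb"))
E
```

```text
time: 4.1
tool_pos: [0.4851, 0.0042, 0.3165]
ee_rot: [-1.572, -0.001, 0.242]
wrist_force: [-0.0, 0.1, -0.9]
width: 0.0003
cur box [[-0.0471 -0.0433  0.3165]] yaw rel -0.002 t 4.1 F [-0.   0.1 -0.9] w 0.0003 q [-0.11 -0.05  1.3  -0.    1.9  -0.35]
delta [0.2 6.5 7.9] yawrow -0.002 dist 10.0 world [0.483 0.012 0.31 ]
```

View pics/scene3.png

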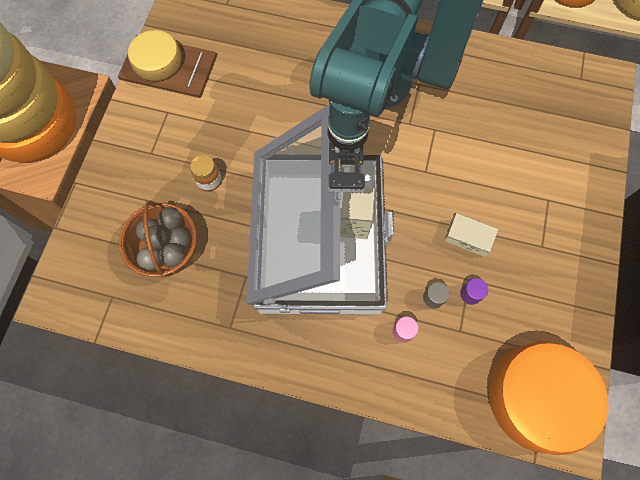

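```bash
python3 -m handwheel '[{"delta_pos":[0,0,50],"yaw":0},{"delta_pos":[0,0,100],"yaw":0},{"delta_pos":[0,0,115],"yaw":0},{"delta_pos":[0,50,115],"yaw":0},{"delta_pos":[0,100,115],"yaw":0},{"delta_pos":[0,150,115],"yaw":0},{"delta_pos":[0,169,115],"yaw":0},{"delta_pos":[0,169,115],"yaw":0}]'
python3 - <<'E'
from bench import robot
import cv2,pickle
for n in ["scene","wrist"]:
    s=robot.snapshot(n); cv2.imwrite(f"pics/{n}4.png",s["image"][:,:,::-1]); pickle.dump(s,open(f"{n}4.pkl","wb"))
s=pickle.load(open("scene4.pkl","rb"))["image"][:,:,::-1]
cv2.imwrite("pics/s4c.png",cv2.resize(s[105:325,240:420],None,fx=2.7,fy=2.7,interpolation=cv2.INTER_CUBIC))
E
python3 plan.py -0.07 -0.043 0.147 0
```

```text
time: 4.95
tool_pos: [0.4535, 0.1167, 0.1418]
ee_rot: [-1.57, 0.009, 0.244]
wrist_force: [-0.5, -0.2, -0.2]
width: 0.0007
cur box [[-0.1636 -0.0433  0.1471]] yaw rel -0.0 t 5.05 F [1.  0.2 0.6] w 0.0004 q [ 0.13 -0.07  1.64 -0.    1.57 -0.11]
delta [  0.3   0.1 -93.6] yawrow -0.0 dist 94.0 world [0.48  0.026 0.147]
```

View pics/s4c.png

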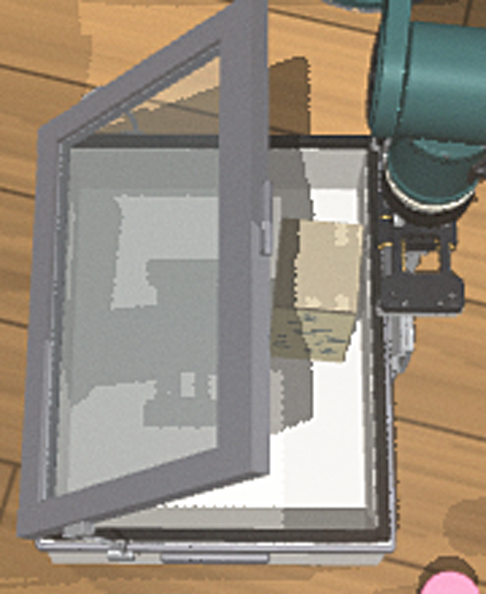

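View pics/wrist4.png

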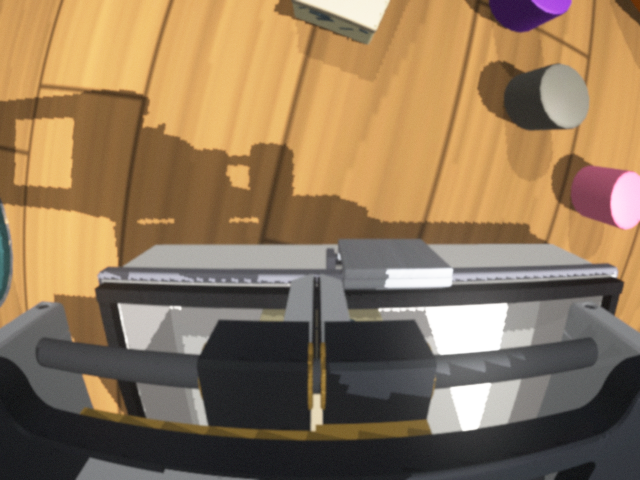

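```bash
python3 -m handwheel '[{"delta_pos":[0,-2,-20],"yaw":0},{"delta_pos":[0,-2,-32],"yaw":0},{"delta_pos":[0,-2,-42],"yaw":0},{"delta_pos":[0,-2,-50],"yaw":0},{"delta_pos":[0,-2,-58],"yaw":0},{"delta_pos":[0,-2,-66],"yaw":0}]'
python3 - <<'E'
from bench import robot
import cv2,pickle
for n in ["scene"]:
    s=robot.snapshot(n); cv2.imwrite(f"pics/{n}5.png",s["image"][:,:,::-1]); pickle.dump(s,open(f"{n}5.pkl","wb"))
s=s["image"][:,:,::-1]
cv2.imwrite("pics/s5c.png",cv2.resize(s[105:325,240:420],None,fx=2.7,fy=2.7,interpolation=cv2.INTER_CUBIC))
E
python3 plan.py -0.07 -0.043 0.147 0
```

```text
time: 5.65
tool_pos: [0.4729, 0.0524, 0.1488]
ee_rot: [-1.571, -0.0, 0.244]
wrist_force: [-0.9, 2.0, 1.7]
width: 0.0005
cur box [[-0.0955 -0.0437  0.1484]] yaw rel -0.001 t 5.7 F [-1.  -0.9  0.5] w 0.0003 q [-0.01 -0.06  1.63 -0.    1.57 -0.25]
delta [  0.7   1.4 -25.5] yawrow -0.001 dist 26.0 world [0.48  0.026 0.147]
```

View pics/s5c.png

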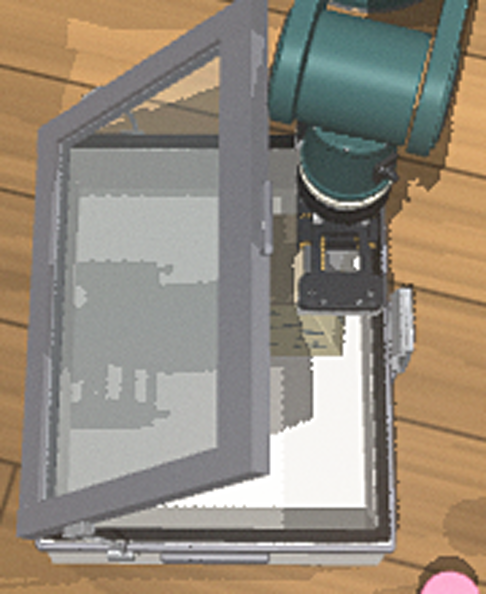

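```bash
python3 -m handwheel '[{"delta_pos":[0,0,-8],"yaw":0},{"delta_pos":[0,0,-15],"yaw":0},{"delta_pos":[0,0,-22],"yaw":0},{"delta_pos":[0,0,-27],"yaw":0},{"delta_pos":[0,0,-31],"yaw":0},{"delta_pos":[0,0,-31],"yaw":0}]'
python3 - <<'E'
from bench import robot
import cv2,pickle
for n in ["scene"]:
    s=robot.snapshot(n); cv2.imwrite(f"pics/{n}6.png",s["image"][:,:,::-1]); pickle.dump(s,open(f"{n}6.pkl","wb"))
s=s["image"][:,:,::-1]
cv2.imwrite("pics/s6c.png",cv2.resize(s[105:325,240:420],None,fx=2.7,fy=2.7,interpolation=cv2.INTER_CUBIC))
E
python3 plan.py -0.07 -0.043 0.147 0
```

```text
time: 6.3
tool_pos: [0.4793, 0.0254, 0.1493]
ee_rot: [-1.567, -0.0, 0.247]
wrist_force: [-8.9, 13.4, 4.8]
width: 0.0005
cur box [[-0.0692 -0.0439  0.1492]] yaw rel 0.003 t 6.35 F [-8.9 13.6  4.1] w 0.0005 q [-0.07 -0.05  1.62  0.    1.57 -0.31]
delta [0.9 2.2 0.7] yawrow 0.003 dist 3.0 world [0.48  0.026 0.147]
```

View pics/s6c.png

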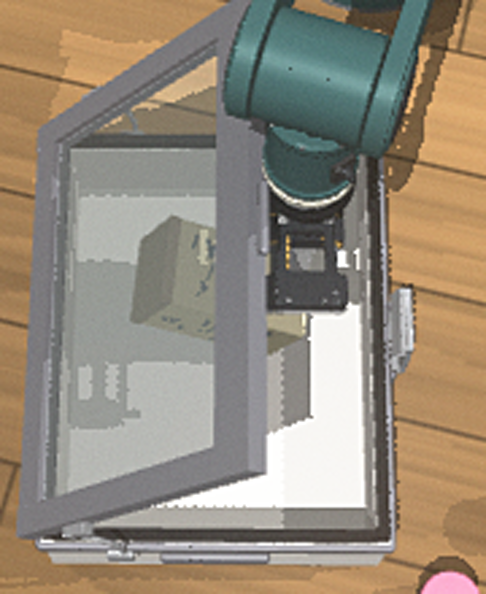

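The block has gone over. The 16 N is the wrist touching the fully open lid, so I'll back off.

```bash
python3 -m handwheel '[{"delta_pos":[0,0,30],"yaw":0},{"delta_pos":[0,0,80],"yaw":0},{"delta_pos":[0,-30,130],"yaw":0},{"delta_pos":[0,-50,180],"yaw":0},{"delta_pos":[0,-50,220],"yaw":0},{"delta_pos":[0,-50,220],"yaw":0}]' 0
python3 - <<'E'
from bench import robot
import cv2,pickle
for n in ["scene","top"]:
    s=robot.snapshot(n); cv2.imwrite(f"pics/{n}7.png",s["image"][:,:,::-1]); pickle.dump(s,open(f"{n}7.pkl","wb"))
s=pickle.load(open("scene7.pkl","rb"))["image"][:,:,::-1]
cv2.imwrite("pics/s7c.png",cv2.resize(s[105:325,240:420],None,fx=2.7,fy=2.7,interpolation=cv2.INTER_CUBIC))
t=pickle.load(open("top7.pkl","rb"))["image"][:,:,::-1]
cv2.imwrite("pics/t7c.png",cv2.resize(t[120:370,130:440],None,fx=2.4,fy=2.4,interpolation=cv2.INTER_CUBIC))
E
python3 plan.py .612 .288 0.25 0 w
```

```text
time: 6.95
tool_pos: [0.4258, 0.2413, 0.1997]
ee_rot: [-1.568, -0.002, 0.252]
wrist_force: [0.4, -0.2, 0.7]
width: 0.0451
cur box [[-0.2873 -0.0436  0.1982]] yaw rel 0.003 t 7.05 F [-0.2  0.3  0. ] w 0.0529 q [ 0.39 -0.05  1.52 -0.    1.67  0.14]
delta [192.1 -51.9   4. ] yawrow 0.003 dist 199.0 world [0.612 0.288 0.25 ]
```

View pics/s7c.png

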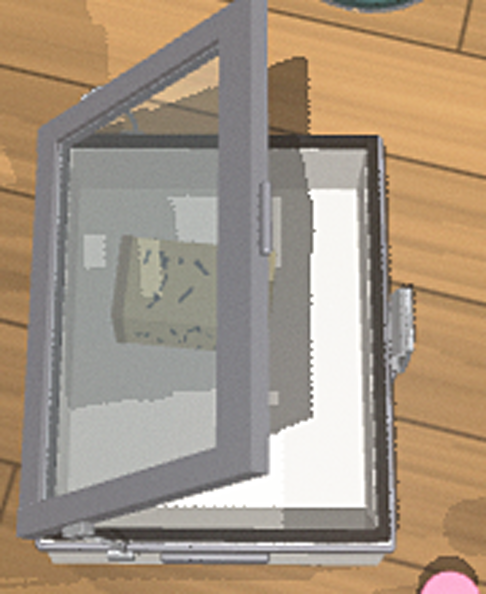

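View pics/t7c.png

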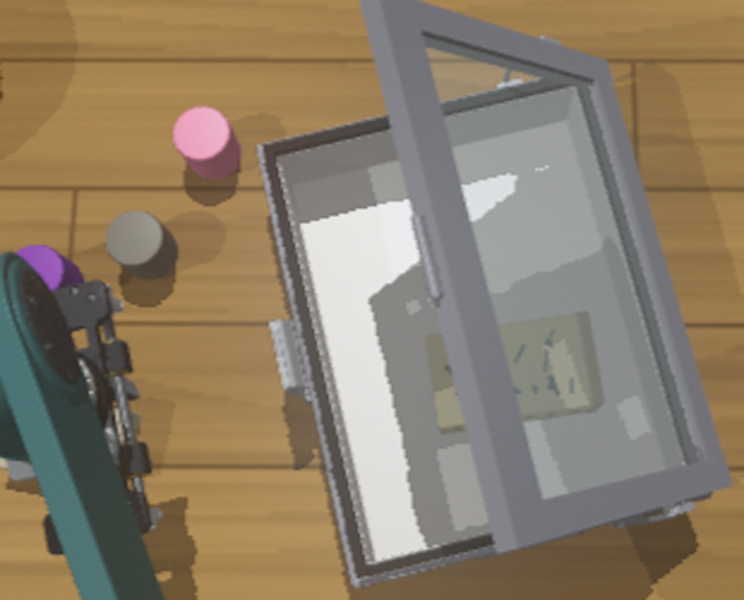

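Run:
```python
from h import *
t=load("top7")["image"][:,:,::-1];s=load("scene7")["image"][:,:,::-1]
a=cv2.resize(t[160:270,120:260],None,fx=5,fy=5,interpolation=cv2.INTER_CUBIC)
b=cv2.resize(s[260:350,380:500],None,fx=5,fy=5,interpolation=cv2.INTER_CUBIC)
cv2.imwrite("pics/t7d.png",a);cv2.imwrite("pics/s7d.png",b)
b=np.load("box.npy");T=load("top7")
print("purple",back(T,(110+104/3,150+252/3),.066),"pink",back(T,(110+312/3,150+76/3),.066))
for c in [(428,335),(440,432),(585,312),(603,405)]: print(w2box(b,back(T,(130+c[0]/2.4,120+c[1]/2.4),.087)).round(3))
```

```text
purple [0.58253103 0.38071955 0.066     ] pink [0.72253556 0.23144159 0.066     ]
[[-0.044 -0.006  0.087]]
[[-0.054 -0.094  0.087]]
[[ 0.1   -0.02   0.087]]
[[ 0.094 -0.105  0.087]]
```

View pics/t7d.png

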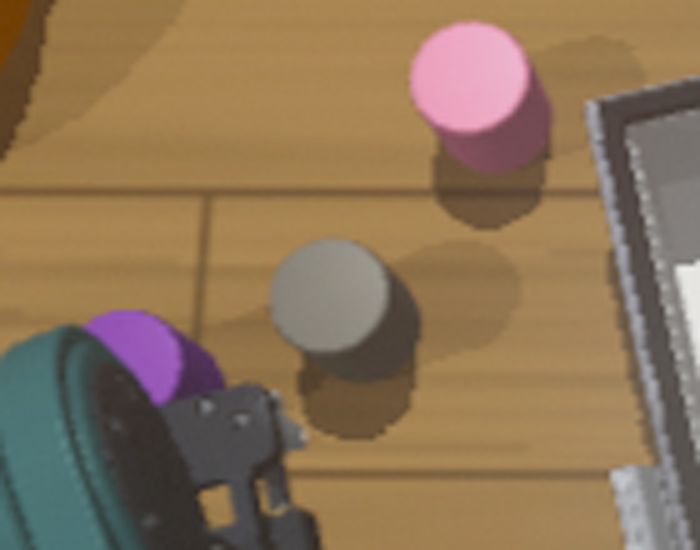

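View pics/s7d.png

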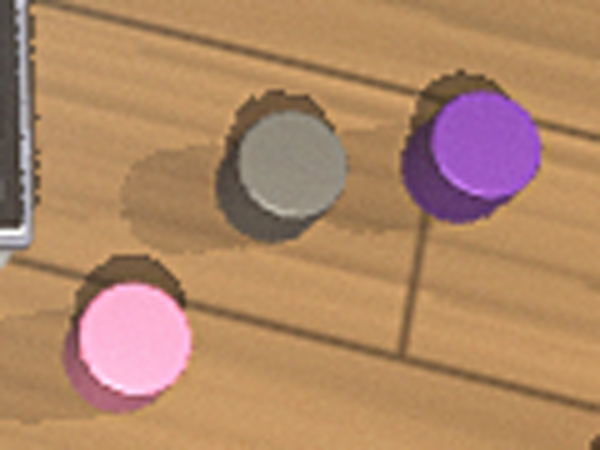

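Grey (not pink or purple) is confirmed in both crops, with its top centre at top (186,219.2) and scene (438.4,293). The block lies on its side over box x -0.05..0.10, y -0.105..-0.006.

```bash
python3 - <<'E'
from h import *
print(back(load("top7"),(186,219.2),.066),back(load("scene7"),(438.4,293),.066))
E
python3 plan.py .616 .288 0.25 0 w
```

```text
[0.6172858  0.28950691 0.066     ] [0.61988249 0.29251554 0.066     ]
cur box [[-0.2873 -0.0436  0.1982]] yaw rel 0.003 t 7.05 F [-0.2  0.3  0. ] w 0.0529 q [ 0.39 -0.05  1.52 -0.    1.67  0.14]
delta [196.  -51.9   3. ] yawrow 0.003 dist 203.0 world [0.616 0.288 0.25 ]
```

```bash
python3 -m handwheel '[{"delta_pos":[50,0,1],"yaw":0},{"delta_pos":[100,0,2],"yaw":0},{"delta_pos":[150,0,4],"yaw":0},{"delta_pos":[198,0,5],"yaw":0},{"delta_pos":[198,20,5],"yaw":0},{"delta_pos":[198,50,5],"yaw":0},{"delta_pos":[198,75,5],"yaw":0},{"delta_pos":[198,75,5],"yaw":0},{"delta_pos":[198,75,5],"yaw":0}]'
python3 plan.py .618 .291 0.022 0 w
python3 - <<'E'
from bench import robot
import cv2,pickle
for n in ["scene","wrist"]:
    s=robot.snapshot(n); cv2.imwrite(f"pics/{n}8.png",s["image"][:,:,::-1]); pickle.dump(s,open(f"{n}8.pkl","wb"))
E
```

```text
time: 7.95
tool_pos: [0.6181, 0.2872, 0.1227]
ee_rot: [-1.572, 0.002, 0.242]
wrist_force: [1.3, 0.4, 0.4]
width: 0.0943
cur box [[-0.2896  0.1543  0.1227]] yaw rel -0.002 t 7.95 F [1.3 0.4 0.4] w 0.0943 q [ 0.35  0.41  1.14 -0.    1.59  0.11]
delta [  1.  100.7   3.8] yawrow -0.002 dist 101.0 world [0.618 0.291 0.022]
```

View pics/wrist8.png

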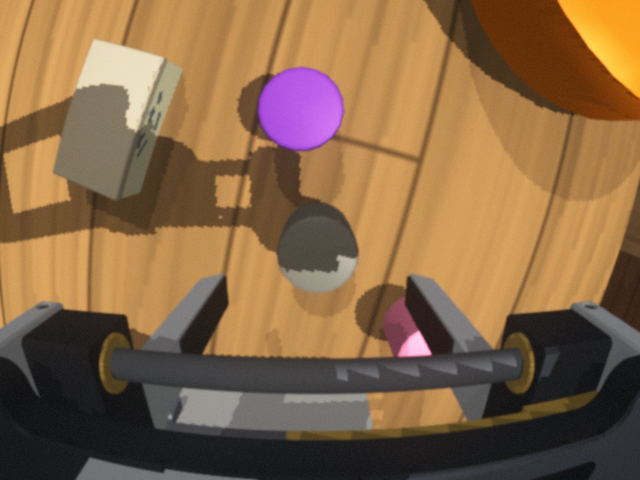

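View pics/scene8.png

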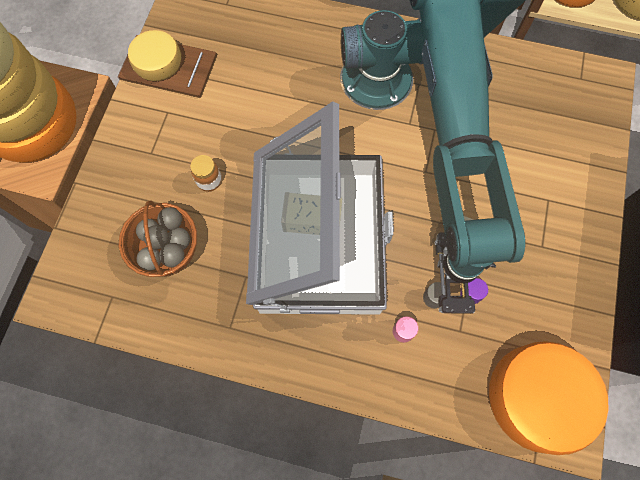

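```bash
python3 - <<'E'
from h import *
s=load("wrist8");R=cv2.Rodrigues(np.array(s["rvec"],float))[0];c=-R.T@np.array(s["tvec"],float).ravel()
def wb(uv,z):
    d=np.array([uv[0]-s["cx"],uv[1]-s["cy"]]);r=np.hypot(*d);th=r/s["fx"]
    v=R.T@np.r_[np.sin(th)*d/max(r,1e-9),np.cos(th)];return c+v*(z-c[2])/v[2]
print(wb((317,247),.066),c)
E
python3 plan.py .618 .291 0.022 0 w
```

```text
[0.61808782 0.29564414 0.066     ] [0.60216716 0.35702917 0.30354721]
cur box [[-0.2906  0.1556  0.1257]] yaw rel -0.001 t 8.05 F [-0.4 -0.3  0.9] w 0.094 q [ 0.35  0.41  1.14 -0.    1.59  0.11]
delta [ -0.9 103.7   2.7] yawrow -0.001 dist 104.0 world [0.618 0.291 0.022]
```

```bash
python3 -m handwheel '[{"delta_pos":[0,30,4],"yaw":0},{"delta_pos":[0,60,4],"yaw":0},{"delta_pos":[0,85,4],"yaw":0},{"delta_pos":[0,102,4],"yaw":0},{"delta_pos":[0,102,4],"yaw":0}]'
python3 -m handwheel '[{"delta_pos":[0,0,0],"yaw":0},{"delta_pos":[0,0,0],"yaw":0},{"delta_pos":[0,0,0],"yaw":0},{"delta_pos":[0,0,0],"yaw":0},{"delta_pos":[0,0,0],"yaw":0},{"delta_pos":[0,0,0],"yaw":0}]' 255
python3 - <<'E'
from bench import robot
import cv2,pickle
s=robot.snapshot("wrist"); cv2.imwrite("pics/wrist9.png",s["image"][:,:,::-1])
E
python3 plan.py .618 .291 0.022 0 w
```

```text
time: 8.55
tool_pos: [0.6159, 0.2925, 0.0201]
ee_rot: [-1.571, 0.003, 0.244]
wrist_force: [0.4, -0.3, 0.1]
width: 0.0942
time: 9.15
tool_pos: [0.6176, 0.2933, 0.0223]
ee_rot: [-1.571, -0.002, 0.244]
wrist_force: [1.2, 0.8, 1.3]
width: 0.0552
cur box [[-0.2957  0.1552  0.0222]] yaw rel -0.0 t 9.2 F [ 0.5 -0.3  1.9] w 0.0556 q [ 0.36  0.47  1.26 -0.    1.41  0.12]
delta [-0.1  0.2 -2.4] yawrow -0.0 dist 2.0 world [0.618 0.291 0.022]
```

View pics/wrist9.png

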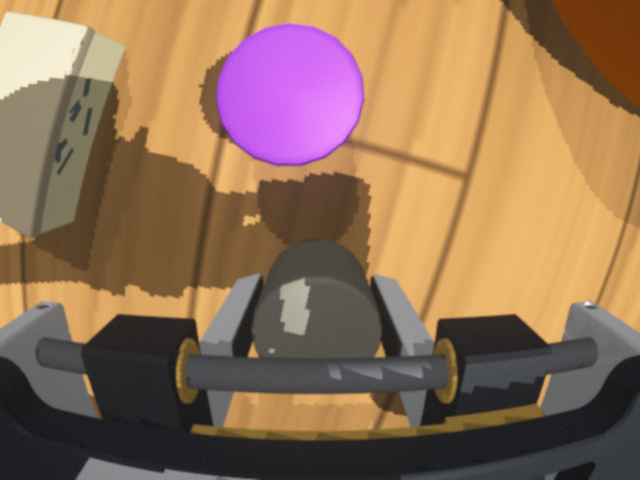

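```bash
python3 -m handwheel '[{"delta_pos":[0,-20,0],"yaw":0},{"delta_pos":[0,-60,0],"yaw":0},{"delta_pos":[0,-100,0],"yaw":0},{"delta_pos":[0,-140,0],"yaw":0},{"delta_pos":[0,-165,0],"yaw":0},{"delta_pos":[-15,-165,-35],"yaw":0},{"delta_pos":[-30,-165,-70],"yaw":0},{"delta_pos":[-45,-165,-105],"yaw":0},{"delta_pos":[-60,-165,-140],"yaw":0},{"delta_pos":[-75,-165,-175],"yaw":0},{"delta_pos":[-85,-165,-196],"yaw":0},{"delta_pos":[-85,-165,-196],"yaw":0}]'
python3 plan.py -0.10 0.07 0.035 0
python3 - <<'E'
from bench import robot
import cv2,pickle
for n in ["scene","wrist"]:
    s=robot.snapshot(n); cv2.imwrite(f"pics/{n}10.png",s["image"][:,:,::-1])
E
```

```text
time: 10.4
tool_pos: [0.5809, 0.0793, 0.1858]
ee_rot: [-1.572, 0.002, 0.24]
wrist_force: [-0.4, -0.5, -2.0]
width: 0.0552
cur box [[-0.0969  0.0678  0.1858]] yaw rel -0.005 t 10.4 F [-0.4 -0.5 -2. ] w 0.0552 q [ 0.04  0.17  1.31 -0.    1.66 -0.2 ]
delta [  2.5 150.8   3.3] yawrow -0.005 dist 151.0 world [0.582 0.083 0.035]
```

View pics/scene10.png

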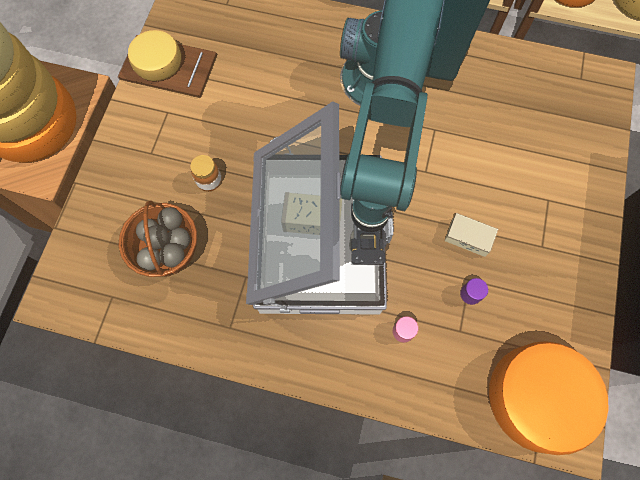

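View pics/wrist10.png

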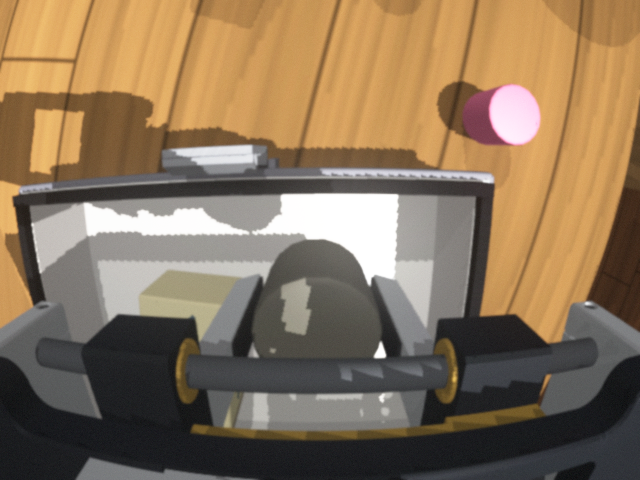

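```bash
python3 -m handwheel '[{"delta_pos":[2,30,8],"yaw":0},{"delta_pos":[2,60,8],"yaw":0},{"delta_pos":[2,90,8],"yaw":0},{"delta_pos":[2,115,8],"yaw":0},{"delta_pos":[2,135,8],"yaw":0},{"delta_pos":[2,140,8],"yaw":0}]'
python3 plan.py -0.10 0.07 0.035 0
python3 - <<'E'
from bench import robot
import cv2,pickle
for n in ["scene","wrist"]:
    s=robot.snapshot(n); cv2.imwrite(f"pics/{n}11.png",s["image"][:,:,::-1])
E
```

```text
time: 11.1
tool_pos: [0.5794, 0.0921, 0.0427]
ee_rot: [-1.569, 0.007, 0.246]
wrist_force: [-0.0, -0.1, -1.7]
width: 0.0558
cur box [[-0.1096  0.0695  0.0427]] yaw rel 0.002 t 11.1 F [-0.  -0.1 -1.7] w 0.0558 q [ 0.06  0.26  1.5   0.    1.39 -0.19]
delta [ 0.5  7.7 -9.6] yawrow 0.002 dist 12.0 world [0.582 0.083 0.035]
```

View pics/scene11.png

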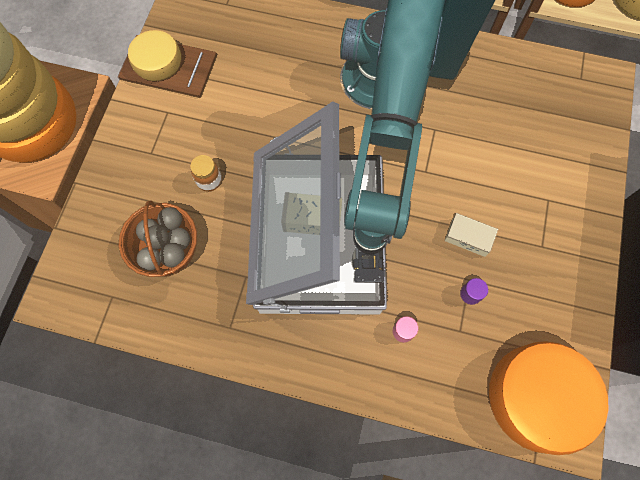

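View pics/wrist11.png

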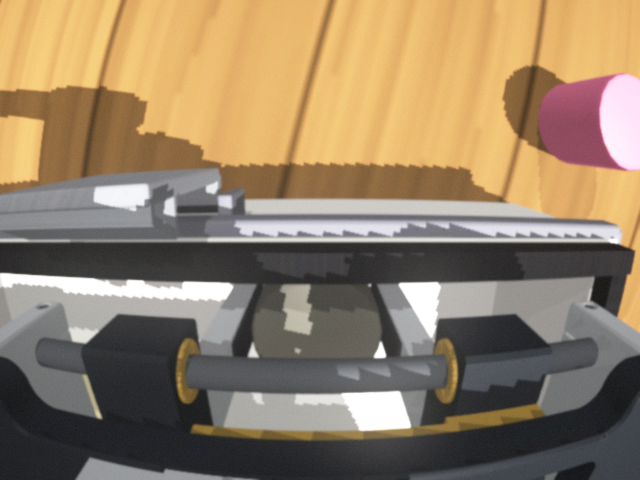

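```bash
python3 -m handwheel '[{"delta_pos":[0,2,-6],"yaw":0},{"delta_pos":[0,5,-8],"yaw":0},{"delta_pos":[0,8,-8],"yaw":0},{"delta_pos":[0,9,-8],"yaw":0},{"delta_pos":[0,9,-8],"yaw":0},{"delta_pos":[0,9,-8],"yaw":0}]'
python3 plan.py -0.10 0.07 0.035 0
```

```text
time: 11.8
tool_pos: [0.5838, 0.0828, 0.0376]
ee_rot: [-1.571, -0.0, 0.244]
wrist_force: [0.6, 0.0, -2.0]
width: 0.0551
cur box [[-0.0996  0.0715  0.0376]] yaw rel -0.0 t 11.8 F [ 0.6  0.  -2. ] w 0.0551 q [ 0.04  0.26  1.51 -0.    1.37 -0.2 ]
delta [-1.5  2.6  0.4] yawrow -0.0 dist 3.0 world [0.582 0.083 0.035]
```

Still carrying its weight (-2 N), so I'll ease down until it touches.

```bash
python3 -m handwheel '[{"delta_pos":[0,1,0],"yaw":0},{"delta_pos":[0,2,0],"yaw":0},{"delta_pos":[0,3,0],"yaw":0},{"delta_pos":[0,3,0],"yaw":0}]'
python3 plan.py -0.10 0.07 0.0345 0
```

```text
time: 12.2
tool_pos: [0.5837, 0.0829, 0.0343]
ee_rot: [-1.571, 0.0, 0.244]
wrist_force: [0.4, -0.6, -0.6]
width: 0.0549
cur box [[-0.0996  0.0714  0.0343]] yaw rel -0.0 t 12.2 F [ 0.4 -0.6 -0.6] w 0.0549 q [ 0.04  0.27  1.51 -0.    1.36 -0.2 ]
delta [-1.4 -0.2  0.4] yawrow -0.0 dist 1.0 world [0.582 0.083 0.034]
```

```bash
python3 -m handwheel '[{"delta_pos":[0,0.5,0],"yaw":0},{"delta_pos":[0,1,0],"yaw":0},{"delta_pos":[0,1,0],"yaw":0}]'
python3 plan.py -0.10 0.07 0.0345 0
```

```text
time: 12.5
tool_pos: [0.5838, 0.0829, 0.0342]
ee_rot: [-1.571, -0.0, 0.244]
wrist_force: [-3.3, 0.1, 2.3]
width: 0.0555
cur box [[-0.0996  0.0715  0.0342]] yaw rel -0.0 t 12.5 F [-3.3  0.1  2.3] w 0.0555 q [ 0.04  0.27  1.51 -0.    1.36 -0.2 ]
delta [-1.5 -0.3  0.4] yawrow -0.0 dist 2.0 world [0.582 0.083 0.034]
```

It is touching the floor (+2.3 N). I'll release, then lift straight up.

```bash
python3 -m handwheel '[{"delta_pos":[0,0,0],"yaw":0},{"delta_pos":[0,0,0],"yaw":0},{"delta_pos":[0,0,0],"yaw":0},{"delta_pos":[0,0,0],"yaw":0},{"delta_pos":[0,0,0],"yaw":0},{"delta_pos":[0,0,0],"yaw":0}]' 0
python3 -m handwheel '[{"delta_pos":[0,-15,0],"yaw":0},{"delta_pos":[0,-40,0],"yaw":0},{"delta_pos":[0,-80,2],"yaw":0},{"delta_pos":[0,-120,5],"yaw":0},{"delta_pos":[0,-130,40],"yaw":0},{"delta_pos":[0,-130,90],"yaw":0},{"delta_pos":[0,-130,140],"yaw":0},{"delta_pos":[0,-130,140],"yaw":0}]' 255
python3 plan.py -0.10 0.07 0.43 0
python3 - <<'E'
from bench import robot
import cv2,pickle
for n in ["scene","top"]:
    s=robot.snapshot(n); cv2.imwrite(f"pics/{n}12.png",s["image"][:,:,::-1]);pickle.dump(s,open(f"{n}12.pkl","wb"))
s=pickle.load(open("scene12.pkl","rb"))["image"][:,:,::-1]
cv2.imwrite("pics/s12c.png",cv2.resize(s[95:325,240:420],None,fx=2.6,fy=2.6,interpolation=cv2.INTER_CUBIC))
E
```

```text
time: 13.1
tool_pos: [0.5837, 0.0829, 0.0334]
ee_rot: [-1.571, 0.0, 0.244]
wrist_force: [-0.4, -0.0, 0.7]
width: 0.0937
time: 13.9
tool_pos: [0.5483, 0.2243, 0.1652]
ee_rot: [-1.568, -0.002, 0.251]
wrist_force: [0.7, -0.8, 0.5]
width: 0.0332
cur box [[-0.2454  0.0713  0.1652]] yaw rel 0.007 t 13.9 F [ 0.7 -0.8  0.5] w 0.0332 q [0.29 0.19 1.33 0.   1.61 0.04]
delta [  -1.8 -265.2 -144.7] yawrow 0.007 dist 302.0 world [0.582 0.083 0.43 ]
```

View pics/s12c.png

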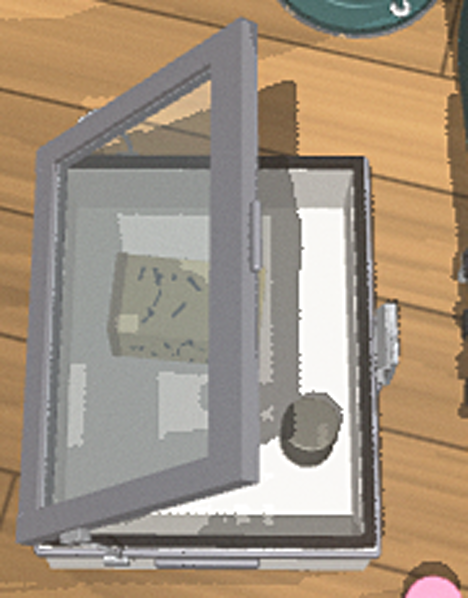

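View pics/top12.png

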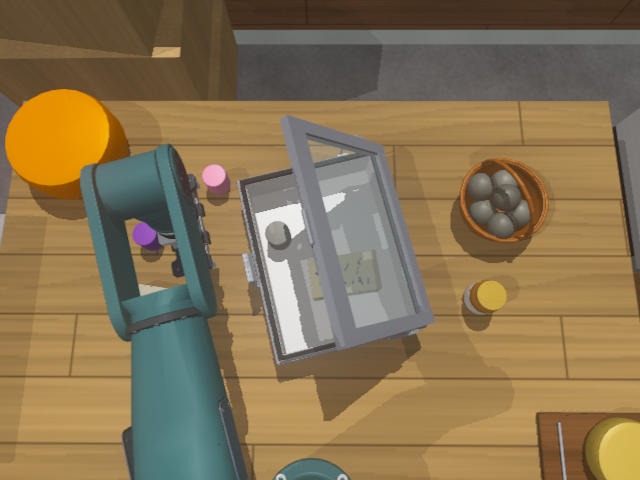

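The truckle stands upright at top (277,234), beside the lying block. Next I go over the lid and follow its arc down.

```bash
python3 -m handwheel '[{"delta_pos":[0,-50,0],"yaw":0},{"delta_pos":[0,-100,0],"yaw":0},{"delta_pos":[0,-150,0],"yaw":0},{"delta_pos":[0,-200,0],"yaw":0},{"delta_pos":[0,-250,0],"yaw":0},{"delta_pos":[0,-275,0],"yaw":0},{"delta_pos":[0,-275,0],"yaw":0}]' 
python3 plan.py 0.01 0 0.43 0
python3 - <<'E'
from h import *
for th in np.arange(.88,-.01,-.08): 
    p=lidpt(th,.296,0,.018); print(round(th,2),round((p[0]+.008)*1000),round(p[2]*1000))
E
```

```text
time: 14.7
tool_pos: [0.5508, 0.217, 0.4445]
ee_rot: [-1.571, -0.011, 0.241]
wrist_force: [0.0, 0.4, 1.0]
width: 0.0002
cur box [[-0.2377  0.0719  0.4445]] yaw rel -0.003 t 14.7 F [0.  0.4 1. ] w 0.0002 q [ 0.28  0.27  0.67 -0.    2.18  0.04]
delta [ -71.3   13.7 -247.9] yawrow -0.003 dist 258.0 world [ 0.541 -0.041  0.43 ]
0.88 -6 349
0.8 -24 334
0.72 -42 318
0.64 -58 300
0.56 -72 281
0.48 -85 262
0.4 -97 241
0.32 -106 219
0.24 -114 197
0.16 -120 174
0.08 -125 151
0.0 -127 127
```

```bash
python3 -m handwheel '[{"delta_pos":[-14,0,-46],"yaw":0},{"delta_pos":[-28,0,-92],"yaw":0},{"delta_pos":[-42,0,-138],"yaw":0},{"delta_pos":[-56,0,-184],"yaw":0},{"delta_pos":[-70,0,-230],"yaw":0},{"delta_pos":[-71,0,-255],"yaw":0},{"delta_pos":[-71,35,-255],"yaw":0},{"delta_pos":[-71,75,-255],"yaw":0},{"delta_pos":[-71,75,-255],"yaw":0}]' 
python3 plan.py -0.006 0 0.349 0
python3 - <<'E'
from bench import robot
import cv2,pickle
for n in ["scene","top"]:
    s=robot.snapshot(n); cv2.imwrite(f"pics/{n}13.png",s["image"][:,:,::-1])
E
```

```text
time: 15.6
tool_pos: [0.5385, -0.0468, 0.3514]
ee_rot: [-1.562, 0.021, 0.241]
wrist_force: [-0.2, -0.2, -1.7]
width: 0.0004
cur box [[ 0.0153 -0.0038  0.3514]] yaw rel -0.003 t 15.6 F [-0.2 -0.2 -1.7] w 0.0004 q [-0.19  0.1   1.07 -0.    2.   -0.43]
delta [ 3.8  2.6 21.2] yawrow -0.003 dist 22.0 world [ 0.537 -0.025  0.349]
```

View pics/scene13.png

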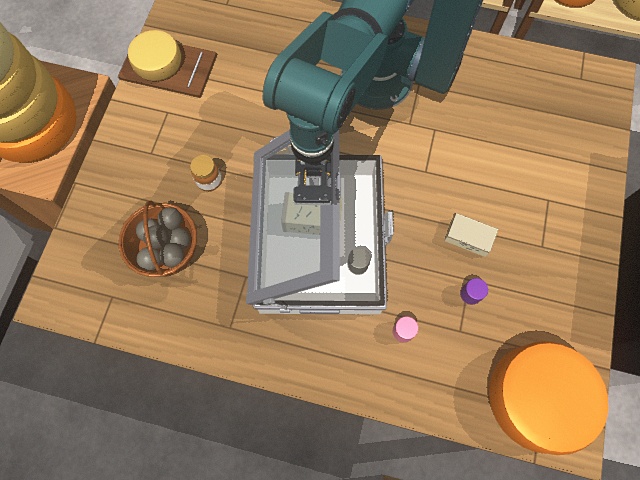

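```bash
python3 plan.py -0.006 0 0.349 0; python3 -m handwheel '[{"delta_pos":[0,0,0],"yaw":0}]';python3 plan.py -0.006 0 0.349 0
```

```text
cur box [[ 0.0158 -0.0005  0.3618]] yaw rel -0.002 t 15.7 F [-0.6  0.3  0.9] w 0.0008 q [-0.19  0.1   1.05 -0.    2.   -0.43]
delta [ 0.5 12.9 21.8] yawrow -0.002 dist 25.0 world [ 0.537 -0.025  0.349]
time: 15.8
tool_pos: [0.5435, -0.0463, 0.3669]
ee_rot: [-1.573, -0.005, 0.244]
wrist_force: [0.0, -0.4, 0.5]
width: 0.0007
cur box [[0.0159 0.0011 0.3669]] yaw rel -0.001 t 15.8 F [ 0.  -0.4  0.5] w 0.0007 q [-0.19  0.1   1.04 -0.    2.   -0.43]
delta [-1.2 17.8 22. ] yawrow -0.001 dist 28.0 world [ 0.537 -0.025  0.349]
```

```bash
python3 -m handwheel '[{"delta_pos":[0,18,12],"yaw":0},{"delta_pos":[0,20,22],"yaw":0},{"delta_pos":[0,28,31],"yaw":0},{"delta_pos":[0,36,40],"yaw":0},{"delta_pos":[0,44,49],"yaw":0},{"delta_pos":[0,52,58],"yaw":0},{"delta_pos":[0,61,66],"yaw":0},{"delta_pos":[0,70,74],"yaw":0},{"delta_pos":[0,79,81],"yaw":0},{"delta_pos":[0,89,88],"yaw":0},{"delta_pos":[0,98,95],"yaw":0},{"delta_pos":[0,108,101],"yaw":0}]'
python3 plan.py -0.097 0 0.241 0
python3 - <<'E'
from bench import robot
import cv2,pickle
for n in ["scene","top"]:
    s=robot.snapshot(n); cv2.imwrite(f"pics/{n}14.png",s["image"][:,:,::-1])
E
```

```text
time: 17.0
tool_pos: [0.5179, 0.0525, 0.2546]
ee_rot: [-1.571, 0.001, 0.244]
wrist_force: [-0.0, -0.2, -0.2]
width: 0.0003
cur box [[-8.610e-02  2.000e-04  2.546e-01]] yaw rel -0.0 t 17.0 F [-0.  -0.2 -0.2] w 0.0003 q [-0.01  0.02  1.35 -0.    1.78 -0.25]
delta [-0.2 13.6 10.9] yawrow -0.0 dist 17.0 world [0.515 0.063 0.241]
```

View pics/scene14.png

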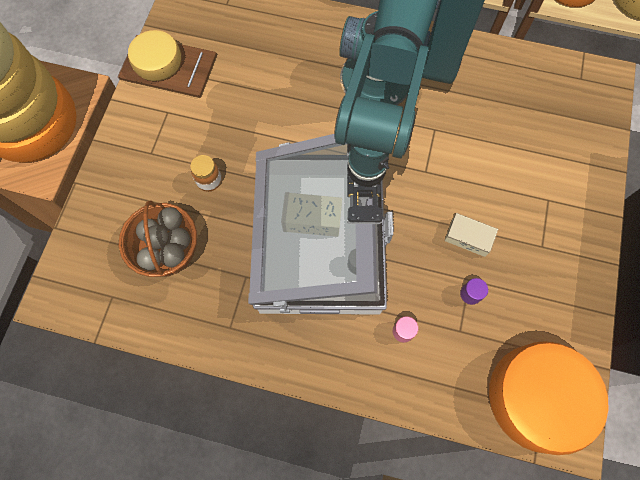

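```bash
python3 -m handwheel '[{"delta_pos":[0,9,6],"yaw":0},{"delta_pos":[0,18,11],"yaw":0},{"delta_pos":[0,27,16],"yaw":0},{"delta_pos":[0,37,20],"yaw":0},{"delta_pos":[0,48,24],"yaw":0},{"delta_pos":[0,59,28],"yaw":0},{"delta_pos":[0,70,31],"yaw":0},{"delta_pos":[0,81,34],"yaw":0},{"delta_pos":[0,92,37],"yaw":0},{"delta_pos":[0,102,39],"yaw":0},{"delta_pos":[0,106,39],"yaw":0}]'
python3 plan.py -0.127 0 0.127 0
python3 - <<'E'
from bench import robot
import cv2,pickle
for n in ["scene","wrist"]:
    s=robot.snapshot(n); cv2.imwrite(f"pics/{n}15.png",s["image"][:,:,::-1])
E
```

```text
time: 18.2
tool_pos: [0.508, 0.0903, 0.1478]
ee_rot: [-1.57, 0.002, 0.244]
wrist_force: [-0.6, -0.3, 0.5]
width: 0.0007
cur box [[-0.1252 -0.0002  0.1478]] yaw rel 0.0 t 18.2 F [-0.6 -0.3  0.5] w 0.0007 q [ 0.07  0.03  1.54  0.    1.57 -0.18]
delta [ 0.3 20.8  1.8] yawrow 0.0 dist 21.0 world [0.508 0.092 0.127]
```

View pics/wrist15.png

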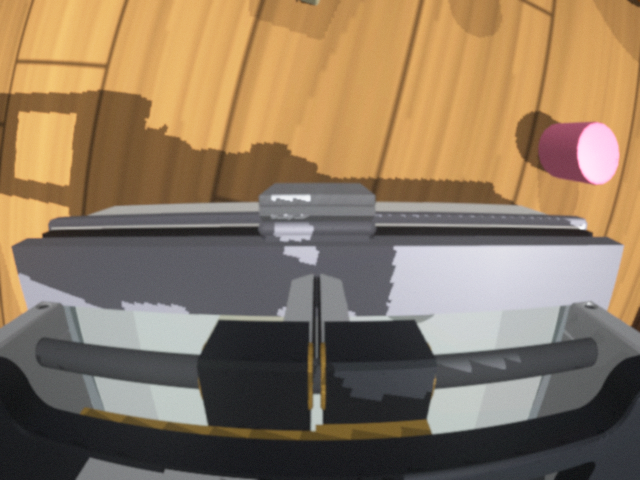

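View pics/scene15.png

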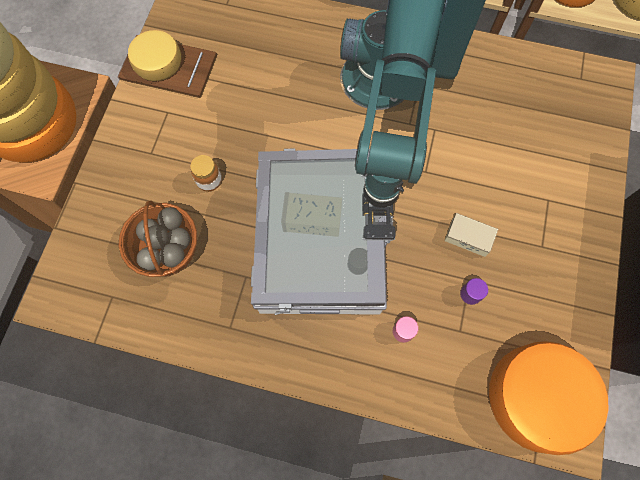

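```bash
python3 -m handwheel '[{"delta_pos":[0,4,4],"yaw":0},{"delta_pos":[0,8,6],"yaw":0},{"delta_pos":[0,11,6],"yaw":0},{"delta_pos":[0,14,6],"yaw":0},{"delta_pos":[0,15,6],"yaw":0}]'
python3 -m handwheel '[{"delta_pos":[0,1,0],"yaw":0},{"delta_pos":[0,2,0],"yaw":0},{"delta_pos":[0,3,0],"yaw":0}]'
```

```text
time: 18.8
tool_pos: [0.5079, 0.0961, 0.1352]
ee_rot: [-1.57, -0.002, 0.244]
wrist_force: [0.1, 0.3, 4.2]
width: 0.0002
time: 19.1
tool_pos: [0.5079, 0.0963, 0.1323]
ee_rot: [-1.57, -0.002, 0.244]
wrist_force: [0.3, 0.5, 7.6]
width: 0.0005
```

```bash
python3 -m handwheel '[{"delta_pos":[0,1,0],"yaw":0},{"delta_pos":[0,2,0],"yaw":0},{"delta_pos":[0,2,0],"yaw":0}]'
python3 -m handwheel '[{"delta_pos":[0,1,0],"yaw":0},{"delta_pos":[0,2,0],"yaw":0},{"delta_pos":[0,2,0],"yaw":0}]'
python3 -m handwheel '[{"delta_pos":[0,1,0],"yaw":0},{"delta_pos":[0,2,0],"yaw":0},{"delta_pos":[0,2,0],"yaw":0}]'
```

```text
time: 19.4
tool_pos: [0.5078, 0.0964, 0.1306]
ee_rot: [-1.57, -0.002, 0.244]
wrist_force: [-1.3, 0.9, 7.4]
width: 0.0007
time: 19.7
tool_pos: [0.5078, 0.0965, 0.129]
ee_rot: [-1.57, -0.002, 0.244]
wrist_force: [-2.4, 1.1, 8.1]
width: 0.0005
time: 20.0
tool_pos: [0.5078, 0.0966, 0.1279]
ee_rot: [-1.57, -0.003, 0.244]
wrist_force: [-2.5, 1.5, 10.5]
width: 0.0006
```

```bash
python3 -m handwheel '[{"delta_pos":[0,1,0],"yaw":0},{"delta_pos":[0,2,0],"yaw":0},{"delta_pos":[0,2,0],"yaw":0}]'
python3 -m handwheel '[{"delta_pos":[0,1,0],"yaw":0},{"delta_pos":[0,2,0],"yaw":0},{"delta_pos":[0,2,0],"yaw":0}]'
python3 -m handwheel '[{"delta_pos":[0,1,0],"yaw":0},{"delta_pos":[0,2,0],"yaw":0},{"delta_pos":[0,2,0],"yaw":0}]'
python3 - <<'E'
from bench import robot
import cv2,pickle
for n in ["wrist"]:
    s=robot.snapshot(n); cv2.imwrite(f"pics/{n}16.png",s["image"][:,:,::-1])
E
```

```text
time: 20.3
tool_pos: [0.5078, 0.0967, 0.1268]
ee_rot: [-1.57, -0.003, 0.244]
wrist_force: [-3.5, 1.8, 14.5]
width: 0.0002
time: 20.6
tool_pos: [0.5078, 0.0967, 0.1265]
ee_rot: [-1.57, -0.004, 0.245]
wrist_force: [-7.0, 1.6, 20.4]
width: 0.0005
time: 20.9
tool_pos: [0.5079, 0.0967, 0.1263]
ee_rot: [-1.57, -0.005, 0.245]
wrist_force: [-9.4, 0.6, 27.1]
width: 0.0005
```

View pics/wrist16.png

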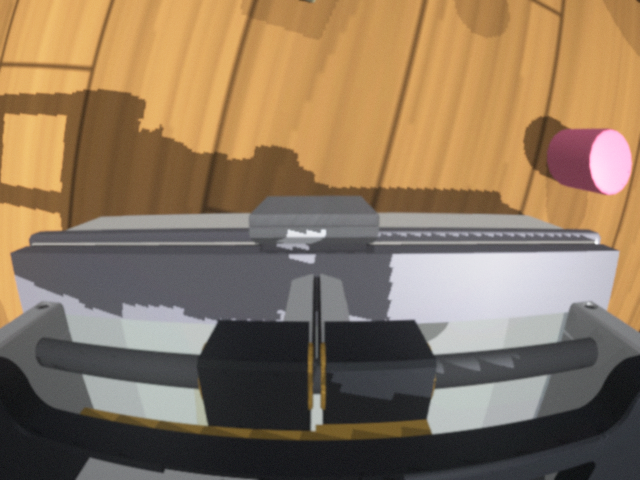

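It is at the hard stop: 27 N with only 0.2 mm of movement per step. I'll back off and check that the lid stays down.

```bash
python3 -m handwheel '[{"delta_pos":[0,-4,0],"yaw":0},{"delta_pos":[0,-7,0],"yaw":0},{"delta_pos":[0,-9,0],"yaw":0},{"delta_pos":[0,-9,0],"yaw":0}]'
python3 -m handwheel '[{"delta_pos":[0,-30,0],"yaw":0},{"delta_pos":[0,-80,0],"yaw":0},{"delta_pos":[0,-100,30],"yaw":0},{"delta_pos":[0,-100,80],"yaw":0},{"delta_pos":[0,-100,120],"yaw":0},{"delta_pos":[0,-100,120],"yaw":0},{"delta_pos":[0,-100,120],"yaw":0}]'
python3 - <<'E'
from bench import robot
import cv2,pickle
for n in ["wrist","scene","top"]:
    s=robot.snapshot(n); cv2.imwrite(f"pics/{n}17.png",s["image"][:,:,::-1]);pickle.dump(s,open(f"{n}17.pkl","wb"))
s=pickle.load(open("scene17.pkl","rb"))["image"][:,:,::-1]
cv2.imwrite("pics/s17c.png",cv2.resize(s[130:325,240:420],None,fx=3,fy=3,interpolation=cv2.INTER_CUBIC))
s=pickle.load(open("top17.pkl","rb"))["image"][:,:,::-1]
cv2.imwrite("pics/t17c.png",cv2.resize(s[140:370,220:440],None,fx=2.6,fy=2.6,interpolation=cv2.INTER_CUBIC))
E
```

```text
time: 21.35
tool_pos: [0.5074, 0.0959, 0.1287]
ee_rot: [-1.571, -0.0, 0.244]
wrist_force: [-1.3, 0.9, 6.5]
width: 0.0004
time: 22.05
tool_pos: [0.4776, 0.2123, 0.2267]
ee_rot: [-1.572, 0.003, 0.246]
wrist_force: [-0.2, 0.4, 0.4]
width: 0.0007
```

View pics/s17c.png

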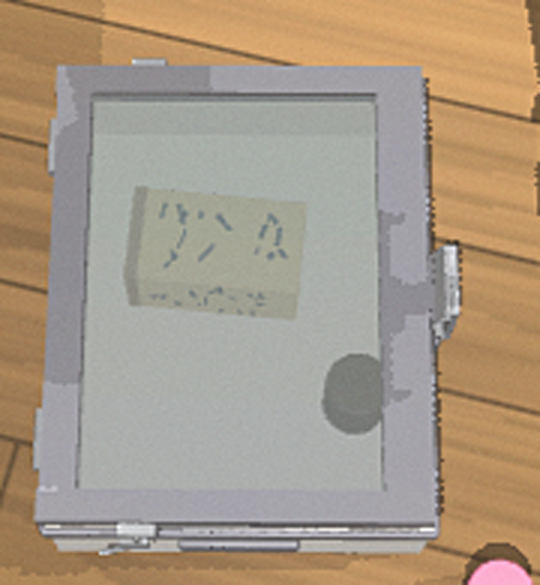

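View pics/t17c.png

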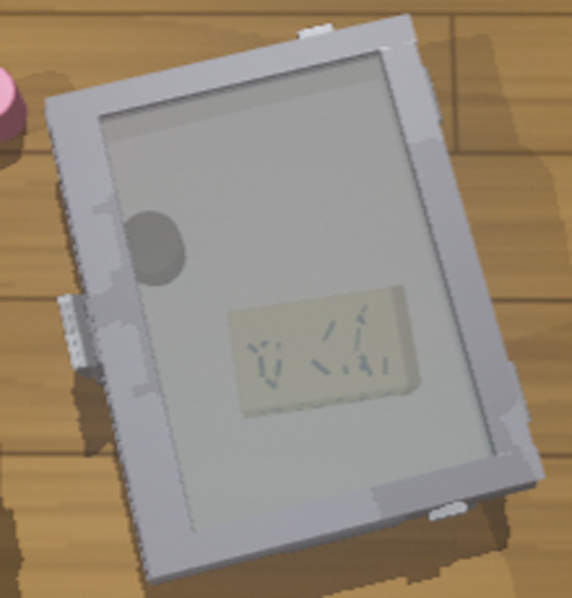

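View pics/wrist17.png

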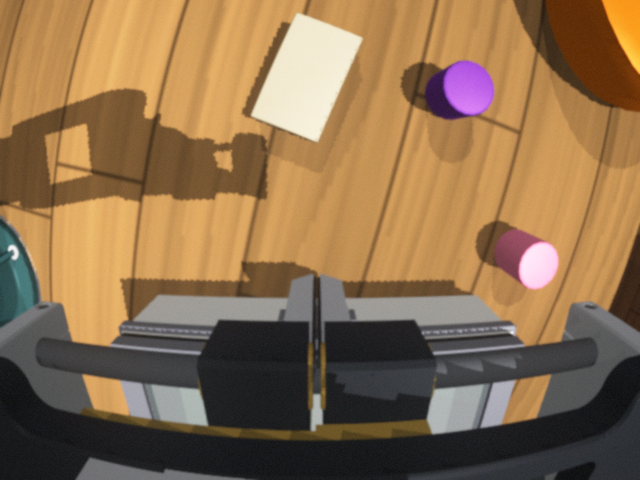

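Whether the catch holds is unclear: there was still 6.5 N at z=0.1287 while backing off. I'll look at the catch from further away, then probe the lid's height lightly.

```bash
python3 -m handwheel '[{"delta_pos":[0,0,40],"yaw":0},{"delta_pos":[0,30,80],"yaw":0},{"delta_pos":[0,50,90],"yaw":0},{"delta_pos":[0,50,90],"yaw":0},{"delta_pos":[0,50,90],"yaw":0}]'
python3 - <<'E'
from bench import robot
import cv2,pickle
for n in ["wrist"]:
    s=robot.snapshot(n); cv2.imwrite(f"pics/{n}18.png",s["image"][:,:,::-1]);pickle.dump(s,open(f"{n}18.pkl","wb"))
E
python3 plan.py -0.135 0.0 0.14 0
```

```text
time: 22.7
tool_pos: [0.457, 0.2983, 0.1783]
ee_rot: [-1.572, 0.001, 0.243]
wrist_force: [-0.9, 0.1, 1.2]
width: 0.0005
cur box [[-0.3393  0.0012  0.1794]] yaw rel -0.002 t 22.75 F [ 0.2 -0.8 -0.3] w 0.0003 q [ 0.47  0.08  1.42 -0.    1.63  0.23]
delta [  -0.9   39.5 -204.3] yawrow -0.002 dist 208.0 world [0.506 0.1   0.14 ]
```

View pics/wrist18.png

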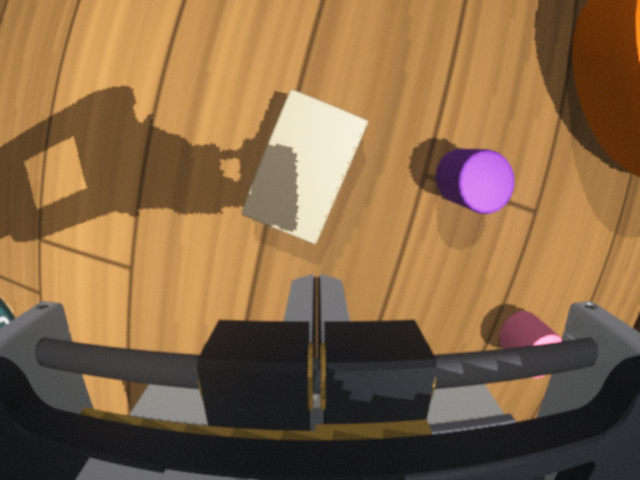

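```bash
python3 -m handwheel '[{"delta_pos":[0,0,-50],"yaw":0},{"delta_pos":[0,0,-100],"yaw":0},{"delta_pos":[0,0,-150],"yaw":0},{"delta_pos":[0,0,-205],"yaw":0},{"delta_pos":[0,20,-205],"yaw":0},{"delta_pos":[0,36,-205],"yaw":0},{"delta_pos":[0,36,-205],"yaw":0},{"delta_pos":[0,36,-205],"yaw":0},{"delta_pos":[0,36,-205],"yaw":0}]'
python3 - <<'E'
from bench import robot
import cv2,pickle
for n in ["wrist"]:
    s=robot.snapshot(n); cv2.imwrite(f"pics/{n}19.png",s["image"][:,:,::-1]);pickle.dump(s,open(f"{n}19.pkl","wb"))
E
python3 plan.py -0.135 0.0 0.14 0
```

```text
time: 23.65
tool_pos: [0.5072, 0.1006, 0.1444]
ee_rot: [-1.571, -0.003, 0.244]
wrist_force: [-0.3, 0.6, 0.8]
width: 0.0007
cur box [[-0.1355  0.0014  0.1443]] yaw rel -0.0 t 23.7 F [-0.5 -0.2 -0. ] w 0.0003 q [ 0.09  0.03  1.55 -0.    1.56 -0.16]
delta [-1.4  4.3 -0.5] yawrow -0.0 dist 5.0 world [0.506 0.1   0.14 ]
```

View pics/wrist19.png

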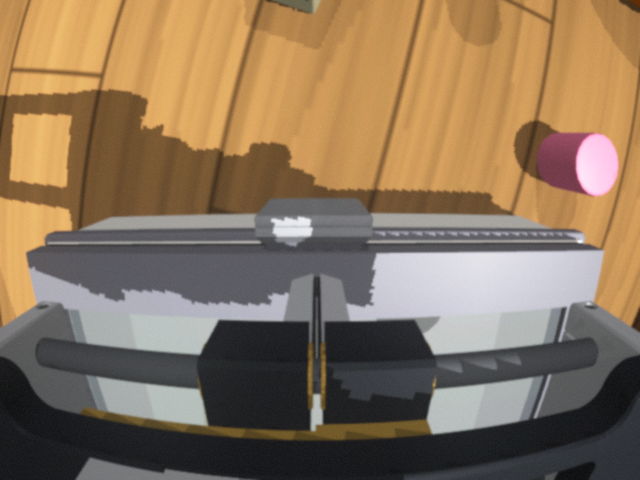

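```bash
for i in 1 2 3; do python3 -m handwheel '[{"delta_pos":[0,2,0],"yaw":0},{"delta_pos":[0,4,0],"yaw":0},{"delta_pos":[0,4,0],"yaw":0}]' | grep -E "pos|force"; done
```

```text
tool_pos: [0.5059, 0.1009, 0.1382]
wrist_force: [0.4, -0.1, 0.0]
tool_pos: [0.5059, 0.1006, 0.1339]
wrist_force: [0.8, 0.3, -1.0]
tool_pos: [0.5059, 0.1006, 0.13]
wrist_force: [0.0, 0.5, -0.4]
```

```bash
for i in 1 2 3 4; do python3 -m handwheel '[{"delta_pos":[0,1,0],"yaw":0},{"delta_pos":[0,1,0],"yaw":0}]' | grep -E "pos|force"; done
```

```text
tool_pos: [0.5061, 0.1006, 0.1293]
wrist_force: [0.3, -0.5, -0.1]
tool_pos: [0.5063, 0.1006, 0.1289]
wrist_force: [-1.5, 0.5, 1.9]
tool_pos: [0.5063, 0.1006, 0.1288]
wrist_force: [-2.5, -0.7, 4.8]
tool_pos: [0.5063, 0.1007, 0.1286]
wrist_force: [-3.2, -0.4, 9.0]
```

First contact is at z≈0.129, about 2 mm above the hard stop. That means a lid angle near 0.005, so the catch holds; uncaught, it would rest at 0.133 or higher. I'll retreat, take a last look and hand in.

```bash
python3 -m handwheel '[{"delta_pos":[0,-10,0],"yaw":0},{"delta_pos":[0,-50,0],"yaw":0},{"delta_pos":[0,-100,0],"yaw":0},{"delta_pos":[0,-130,20],"yaw":0},{"delta_pos":[0,-130,70],"yaw":0},{"delta_pos":[0,-130,120],"yaw":0},{"delta_pos":[0,-130,120],"yaw":0},{"delta_pos":[0,-130,120],"yaw":0}]'
python3 - <<'E'
from bench import robot
import cv2
for n in ["scene"]:
    s=robot.snapshot(n); cv2.imwrite(f"pics/{n}20.png",s["image"][:,:,::-1])
E
```

```text
time: 26.2
tool_pos: [0.4768, 0.2179, 0.2563]
ee_rot: [-1.572, 0.0, 0.247]
wrist_force: [0.1, -0.4, -0.5]
width: 0.0005
```

View pics/scene20.png

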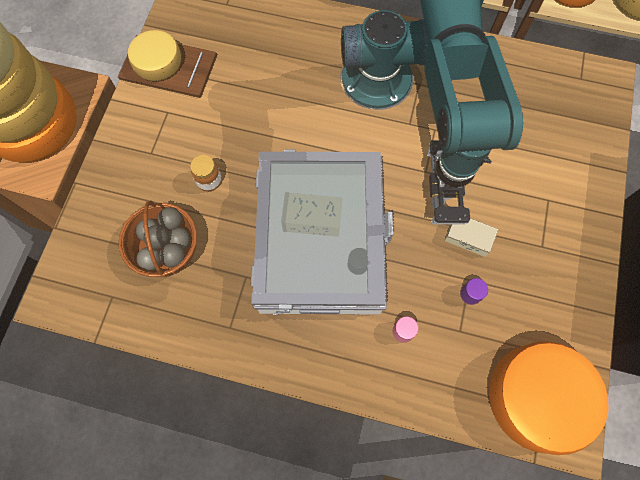

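The lid is flat and shut, with the block at (312,214) and the truckle at (358,261) seen through it. The slab, honey jar and basket are at their starting pixels, and the robot is clear.

```bash
python3 -c "
from bench import robot
print(robot.close_job())"
```

```text
the job is handed in; nothing more can be done
None
```

The cheese box is packed and shut, and I handed the job in at about 26 s.

**What I did:**
- Opened the lid to its stays.
- Tipped the block backward onto its side.
- Set the grey truckle down upright on the box floor beside the block. I released it only once the wrist force showed it touching the floor.
- Swung the lid down along its arc and pressed the front rail to the hard stop, peaking at 27 N.

**Last checks:**
- **Catch:** a light re-probe met the rail at z ≈ 0.129, about 2 mm above the hard stop. That puts the lid near 0.005–0.008, so the catch is holding it; uncaught, it would rest at 0.133 or higher. The camera views could not show the catch itself, so this rests on the probe.
- **Contents:** through the clear lid, the block lies on its side. The truckle was seen upright before the lid closed and is in the same place under it.
- **Bystanders:** the slab, honey jar, basket and the pink and purple look-alikes are where they started, and the robot was clear and touching nothing.

**What went less smoothly:**
- My first straight push on the lid jammed on friction at about 26 N in all, so I followed its arc instead.
- The wrist touched the open lid with about 16 N while tipping the block. Both stayed under the 40 N limit.

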